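Refit the screw cap on a hydraulic power unit's filler neck

TASK

Put the yellow filler cap back on the hydraulic power unit: set it level on the tank's filler neck, turn it back (anticlockwise) until you feel its thread ride over the start of the neck's thread and drop in, then screw it forward (clockwise) until it is fully home on its seal, and let go. Do not shift the spare parts standing on the bench.

Things in the scene. Friction and masses are not known exactly. Their poses are not given: they have to be found in the camera images.
- filler_cap: Yellow fluted round screw cap with a black vent disc on top, diameter 66 mm, 46 mm high, 0.11 to 0.22 kg. It stands on the bench open side down. Origin: centre of its lower rim; z up its axis. Hollow from below, inner diameter 56 mm, with a flat seal under its ceiling 25.5 mm above the lower rim.
- cap_grip (a point): Point on the cap's axis 30 mm above its lower rim, where it is best gripped across its diameter: the solid round part is from 27 to 44 mm above the rim, 66 mm across, the skirt below up to 2 mm slimmer.
- cap_lugs (a point): Point on the cap's axis 6 mm above its lower rim, level with the middle of three thread lugs inside the skirt: 120 degrees apart, each a 24-degree piece of round thread 4 mm thick, standing in to a diameter of 48 mm. Where they lie round the cap cannot be seen from outside and is not told.
- power_unit: Hydraulic power unit, fixed to the bench: grey steel tank, top plate 210 x 230 mm at 180 mm above the bench, with manifold and blue motor in line on its +y side, 520 mm long in all, none of it above 182 mm but two brass plugs 14 mm high at (65, 75) and (-60, 80) mm and the filler neck at (-10, -40) mm. Origin: under the tank's centre, at bench level.
- filler_neck (a point): Foot of the filler neck: on its axis, at the tank's top plate; z up. Height of the cap's origin over this point: 19 to 27 mm while its lugs lie on top of the neck's threads, rising 26 mm per turn as it is turned back, highest at the thread starts, where it drops to about 19 mm; then 150 to 190 degrees clockwise bring it down to 8.5 mm, where its seal meets the rim and it turns stiff.
- neck_thread (a point): Point on the neck's axis level with the three thread starts, 29 mm above the tank. The neck is steel, core diameter 45 mm, with a three-start right-hand round thread 4 mm thick, outer diameter 53 mm, lead 26 mm per turn (8.7 mm from thread to thread), 195 degrees of each. The starts are blunt, 120 degrees apart, at an angle not told. The cap has 1.5 mm side play, 1 mm up and down.
- neck_rim (a point): Centre of the neck's flat open rim, 34 mm above the tank's top plate, where the cap's seal comes to lie; rim diameter 41 mm, bevelled from the 45 mm core over its last 3 mm. Running in its thread the cap turns with under 0.3 N m at a light push (5 N); hand-tight on its seal it resists 0.6 N m and more.
- oil_filter: Bystander: red filter canister standing on the bench, diameter 76 mm, 80 mm high. Origin: centre of its underside.
- solenoid_valve: Bystander: dark directional valve with a black coil at each end, 174 mm long (its y), 46 mm wide, 68 mm high. Origin: centre of its underside.
- gear_pump: Bystander: aluminium gear pump, 149 mm long with its shaft (which points to its -y), 95 mm wide, 82 mm high. Origin: underside, at the middle of its 95 mm long body.
Things that resemble listed ones, but are neither listed nor needed, are in the scene too. What is meant by the filler_cap is not white, and is the larger of those in its own colour.

How it is judged:
By the outcome, as a careful person would: the job done as asked, in the order asked, and still so for the second after the job is handed in, with the robot touching nothing.
It also fails if it takes over 72 s, if anything falls off the work surface, if the arm or the gripper's body presses on something with over 40 N, if the wrist force passes 120 N, or if a joint passes its speed limit or range.

ROBOT

A 6-joint arm with a two-finger parallel gripper is mounted at the origin on the work surface. World frame = base frame: x ahead of the robot, y to its left, z up, the work surface at z = 0. Lengths are in m, angles in rad, forces in N, time in s.
With the tool pointing down it reaches from about 0.35 to 0.85 m from the base axis. Payload 8.1 kg.
Tool frame: the origin (TCP) lies on the centre line of the jaws, within the pads' length; the fingertips stand 19 mm ahead of it and the grasp point (between the pads) is the TCP (arm.finger_overhang is the distance from the TCP to the fingertips, in m); z points along the fingers, y is the direction in which the jaws open and shut (so a half turn about z gives the same grasp; the last joint's range is limited). The gripper opens to 93 mm and grips with 3 to 60 N. Pads are 15 mm wide; open, the fingers measure 128 mm over their backs; the gripper's body (75 mm by 188 mm) begins 65 mm behind the grasp point.
Start: joints at [-1.364, 0.13, 1.488, -0, 1.523, -0.085], TCP at [0.173, -0.575, 0.238] pointing down, gripper open.
Joint ranges: [-2.96, 2.96], [-0.89, 2.26], [0.02, 2.5], [-1.34, 4.48], [0, 2.73], [-2.66, 2.66]. Speed limits (rad/s): [2.39, 2.39, 2.79, 3.14, 3.14, 3.14].

INTERFACE

Orientations are given as a unit quaternion [x, y, z, w].
In Python, from station import arm, optics gives the robot as it stands. The module is installed in compiled form; this text tells all that it offers.
- The arm moves only by the tool apply_moves, never from a script. Its argument "series" is a list of rows, each an object of numbers: "tx", "ty", "tz": the shift along the tool's x, y, z in mm; "wx", "wy", "wz": the turn, a rotation vector about the tool's x, y, z in rad; "gripper": the finger opening in mm, from 0 to 93. In form: [{"tx": .., "ty": .., "tz": .., "wx": .., "wy": .., "wz": .., "gripper": ..}, ...]. A call has 1 to 5 rows; each row is the pose to reach, as a shift and turn from the pose measured when the call began, along the tool's axes at that moment; what a row does not reach only later rows make up. A row lasts 1/12 s, in which the tool goes at most 41.7 mm and 7.16 degrees, less where a joint would pass 70% of its speed; a pose out of reach is approached as far as the arm can. A call with a gripper value outside its range is refused whole. The fingers move at their own pace and stop on an object; "force" is the grip in N (left out, the last holds). Time passes only in rows, so rows that repeat a pose let the fingers close. It gives the time, the measured TCP pose, the force and the opening at its end, in the units of the state.
- arm.get_state(): the state, without advancing time (a new reading comes with each control period).
- optics.camera(name): name is "scene" or "top"; returns (picture, depth): 384x512x3 uint8, red, green, blue; 384x512 float32, m along the optical axis (not along the pixel's ray), 0 where there is no reading.
- optics.camera_params(name): a dict with "intrinsics" (3x3 intrinsics, pixels), "eye" and "orientation" of the camera in the world. Camera axes: x right, y up, looking along -z (the intrinsics and any distortion apply to the point x, -y, -z); pixel columns grow to the right and rows downward; lengths in m; the calibration is good to about 2 mm. A picture is of the moment at which its call begins. camera_params takes no time and is no camera call.
- arm.hand_in(): hands the job in, once; it reports no verdict.
The state is a dict: "time_s": time; "joint_positions": joint angles; "qd": joint speeds; "tau": joint torques, N m; "position": TCP position; "ee_rot": TCP orientation; "wrist_force": force on the tool from outside, world axes, zero at the start; "wrist_torque": the same for the moment, N m; "opening": finger opening in m.
Only numpy, scipy, OpenCV 4.12 (cv2) and the standard library are available. Lean on these libraries where they do the work, as an engineer would, in place of code of your own. Each camera call takes 0.05 s, during which the arm holds its last target.

## Working session

There is one attempt and no reset: what is moved stays moved. The work goes in short steps, Python scripts to look and compute and a tool call to move; the robot and the scene stay as the last step left them, time stands still between calls to the robot, and variables do not carry over. Pictures are saved under pics/ and viewed, and the job is handed in when it is done.

Besides the shell and the picture viewer there is one more tool, called after "Request:" as a command line: name --argument value ..., lists and objects as JSON in quotes. apply_moves: Moves the arm, as the interface text tells. Its arguments: {"type":"object","properties":{"series":{"type":"array"},"force":{"type":"number"}},"required":["series"]}

```bash
mkdir -p pics; cat > h.py <<'E'
import numpy as np, cv2
from scipy.spatial.transform import Rotation as R
from station import arm, optics
def snap(n,tag):
    im,d=optics.camera(n); cv2.imwrite(f'pics/{tag}.png',im[:,:,::-1]); np.save(f'pics/{tag}.npy',d); return im,d
def world(n,d):
    p=optics.camera_params(n); K=np.array(p['intrinsics']); h,w=d.shape
    u,v=np.meshgrid(np.arange(w),np.arange(h))
    x=(u-K[0,2])/K[0,0]*d; y=(v-K[1,2])/K[1,1]*d
    c=np.stack([x,-y,-d],-1)
    o=np.array(p['orientation']); M=R.from_quat(o).as_matrix() if o.size==4 else o
    return c@M.T+np.array(p['eye'])
E
python3 - <<'E'
from h import *
print(arm.get_state())
for n in('scene','top'):
    print(optics.camera_params(n)); snap(n,n+'0')
E
```

```text
{'time_s': 0.0, 'joint_positions': array([-1.36439067e+00,  1.31189128e-01,  1.48927879e+00,  2.62507973e-05,
        1.52300873e+00, -8.54147381e-02]), 'qd': array([ 2.49708434e-04, -1.03714844e-03,  1.54765860e-03,  1.99697082e-04,
        2.97557347e-05, -1.35418617e-03]), 'tau': array([ 1.42466008e-03, -5.59844005e+01, -4.91753340e+01,  7.69097661e-02,
        3.52757424e-02, -1.25298811e-04]), 'position': array([ 0.17252817, -0.57409406,  0.23657099]), 'ee_rot': array([ 9.89373633e-01,  1.45392318e-01, -4.38660816e-05, -9.41068558e-04]), 'wrist_force': array([0.32924602, 0.38379965, 0.25398167]), 'wrist_torque': array([ 0.04122536, -0.00974959,  0.00875018]), 'opening': 0.09321617926089246}
{'intrinsics': array([[449.60992998,   0.        , 251.94757968],
       [  0.        , 449.60992998, 179.0585231 ],
       [  0.        ,   0.        ,   1.        ]]), 'eye': array([1.20742764, 0.06690329, 0.89629026]), 'orientation': array([0.22320957, 0.28010864, 0.744861  , 0.56293759])}
{'intrinsics': array([[415.31139839,   0.        , 249.92756777],
       [  0.        , 415.31139839, 194.71048103],
       [  0.        ,   0.        ,   1.        ]]), 'eye': array([ 0.35536119, -0.08447113,  1.21107033]), 'orientation': array([ 0.07313889, -0.06561178, -0.70195634,  0.70540987])}
```

View pics/scene0.png

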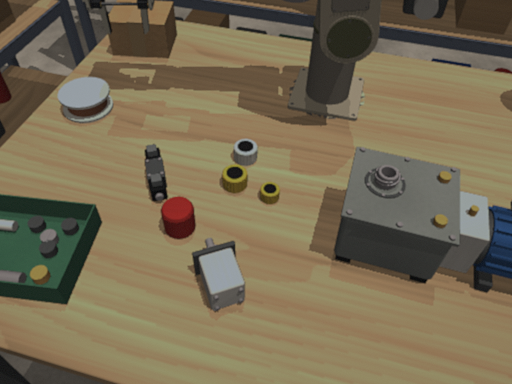

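View pics/top0.png

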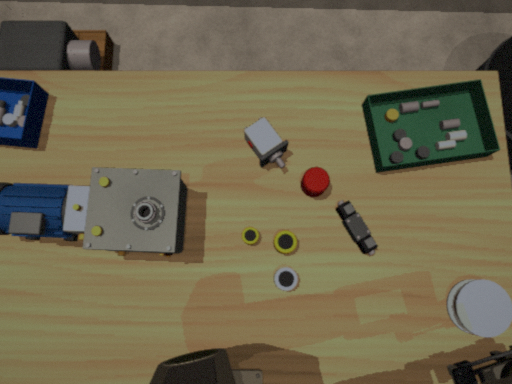

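The larger yellow cap is at scene (235,178) and top (286,242). The small yellow one is at top (251,236) and the white one at (286,279). The neck is at scene (387,177) and top (147,211).

```bash
python3 - <<'E'
from h import *
import cv2
for n,c1,c2 in(('scene',(235,178),(387,177)),('top',(286,242),(147,211))):
    d=np.load(f'pics/{n}0.npy'); im=cv2.imread(f'pics/{n}0.png'); W=world(n,d)
    for nm,c in(('cap',c1),('neck',c2)):
        x,y=c; s=26
        cv2.imwrite(f'pics/{n}_{nm}.png',cv2.resize(im[y-s:y+s,x-s:x+s],None,fx=9,fy=9,interpolation=cv2.INTER_CUBIC))
        P=W[y-s:y+s,x-s:x+s].reshape(-1,3); C=im[y-s:y+s,x-s:x+s].reshape(-1,3)
        if nm=='cap': m=(P[:,2]>.038)&(P[:,2]<.055)
        else: m=(P[:,2]>.207)&(P[:,2]<.225)
        Q=P[m]; 
        if nm=='cap': Q=Q[np.hypot(*(Q[:,:2]-np.median(Q[:,:2],0)).T)<.045]
        (cx,cy),r=cv2.minEnclosingCircle(Q[:,:2].astype(np.float32))
        print(n,nm,len(Q),Q.mean(0),'circ',cx,cy,r,'bb',Q.min(0),Q.max(0))
    # tank top plane
    x,y=c2;P=W.reshape(-1,3); m=(abs(P[:,2]-.18)<.012)
    Q=P[m].astype(np.float32); print('plate',len(Q),np.median(Q[:,2]),cv2.minAreaRect(Q[np.linalg.norm(Q[:,:2]-W[y,x,:2],axis=1)<.25][:,:2]))
    b=P[(abs(P[:,2])<.01)]; print('bench',np.median(b[:,2]))
E
```

```text
scene cap 379 [ 0.46034399 -0.17283272  0.04375782] circ 0.4574374556541443 -0.1733672320842743 0.033854808658361435 bb [ 0.42402612 -0.20622341  0.03805417] [ 0.49084876 -0.14132102  0.04990642]
scene neck 226 [0.51692962 0.18154151 0.21163671] circ 0.5146039724349976 0.18154074251651764 0.026376329362392426 bb [0.49353387 0.15554542 0.2070057 ] [0.54049126 0.20576091 0.21602008]Traceback (most recent call last):
  File "<stdin>", line 17, in <module>
cv2.error: OpenCV(4.12.0) /io/opencv/modules/imgproc/src/convhull.cpp:143: error: (-215:Assertion failed) total >= 0 && (depth == CV_32F || depth == CV_32S) in function 'convexHull'
```

```bash
python3 - <<'E'
import cv2,numpy as np
a=[cv2.imread(f'pics/{k}.png') for k in('scene_cap','scene_neck','top_cap','top_neck')]
a=[cv2.resize(i,(300,300)) for i in a]
cv2.imwrite('pics/m.png',np.vstack([np.hstack(a[:2]),np.hstack(a[2:])]))
E
```

```text
[ WARN:0@0.032] global loadsave.cpp:275 findDecoder imread_('pics/top_cap.png'): can't open/read file: check file path/integrity
[ WARN:0@0.032] global loadsave.cpp:275 findDecoder imread_('pics/top_neck.png'): can't open/read file: check file path/integrity
Traceback (most recent call last):
cv2.error: OpenCV(4.12.0) /io/opencv/modules/imgproc/src/resize.cpp:4208: error: (-215:Assertion failed) !ssize.empty() in function 'resize'
```

```bash
python3 - <<'E'
from h import *
import cv2
A=[]
for n,c1,c2 in(('scene',(235,178),(387,177)),('top',(286,242),(147,211))):
    d=np.load(f'pics/{n}0.npy'); im=cv2.imread(f'pics/{n}0.png'); W=world(n,d)
    for nm,c in(('cap',c1),('neck',c2)):
        x,y=c; s=26
        A.append(cv2.resize(im[y-s:y+s,x-s:x+s],(300,300),interpolation=cv2.INTER_CUBIC))
        P=W[y-s:y+s,x-s:x+s].reshape(-1,3)
        m=(P[:,2]>.04)&(P[:,2]<.055) if nm=='cap' else (P[:,2]>.205)&(P[:,2]<.225)
        Q=P[m]
        Q=Q[np.hypot(*(Q[:,:2]-np.median(Q[:,:2],0)).T)<.045]
        (cx,cy),r=cv2.minEnclosingCircle(Q[:,:2].astype(np.float32))
        print(n,nm,len(Q),Q.mean(0),'circ',cx,cy,r,'bb',Q.min(0),Q.max(0), np.percentile(Q[:,2],[50,90,98]))
    x,y=c2; P=W.reshape(-1,3); m=(abs(P[:,2]-.18)<.012)&(np.abs(P[:,0]-.515)<.15)&(P[:,1]>.0)&(P[:,1]<.28)
    Q=P[m]; print('plate',len(Q),np.median(Q[:,2]),cv2.minAreaRect(np.ascontiguousarray(Q[:,:2],dtype=np.float32)))
    # brass plugs: yellow pixels above .18
    hsv=cv2.cvtColor(im,cv2.COLOR_BGR2HSV).reshape(-1,3)
    g=(P[:,2]>.185)&(P[:,2]<.2)&(hsv[:,1]>130)&(P[:,0]>.3)&(P[:,0]<.7)&(P[:,1]>0.05)&(P[:,1]<.4)
    k,l,st,ce=cv2.connectedComponentsWithStats(g.reshape(d.shape).astype(np.uint8))
    for i in range(1,k):
        if st[i,4]>10: print('plug',st[i,4],P[(l==i).ravel()].mean(0))
    b=P[(abs(P[:,2])<.01)]; print('bench',np.median(b[:,2]))
cv2.imwrite('pics/m.png',np.vstack([np.hstack(A[:2]),np.hstack(A[2:])]))
E
```

```text
scene cap 357 [ 0.45941781 -0.17322155  0.04406216] circ 0.457487553358078 -0.17321543395519257 0.03293107822537422 bb [ 0.42602329 -0.20542051  0.04018146] [ 0.48939994 -0.1421617   0.04990642] [0.04415134 0.04637243 0.04764269]
scene neck 267 [0.51797409 0.18116125 0.21078123] circ 0.5145641565322876 0.1812400221824646 0.026538947597146034 bb [0.49211934 0.15554542 0.20514131] [0.54049126 0.20649332 0.21602008] [0.21140578 0.21421507 0.21514323]
plate 5915 0.1795812835358026 ((0.5246665477752686, 0.19483432173728943), (0.17719504237174988, 0.2130296230316162), 88.06478118896484)
plug 95 [0.47124084 0.302439   0.19208751]
plug 121 [0.5959647  0.2927497  0.19245445]
bench -0.0006742738826827632
top cap 409 [ 0.45571264 -0.16925222  0.04512286] circ 0.4554067552089691 -0.16951167583465576 0.032811373472213745 bb [ 0.42270129 -0.20113987  0.04002142] [ 0.48718642 -0.13678882  0.05201885] [0.0450618  0.04829438 0.05033121]
top neck 230 [0.51229515 0.18469964 0.21214949] circ 0.513197124004364 0.18511512875556946 0.026501938700675964 bb [0.48869452 0.16059479 0.20512783] [0.53807801 0.21151275 0.21830136] [0.21288335 0.21583646 0.21694701]
plate 5256 0.18069775439400093 ((0.5238988995552063, 0.19645950198173523), (0.1724511831998825, 0.21104344725608826), 88.34297943115234)
plug 62 [0.59015489 0.2947992  0.19395752]
plug 64 [0.46493571 0.30366792 0.19383261]
bench 0.00045171224772444507
```

View pics/m.png

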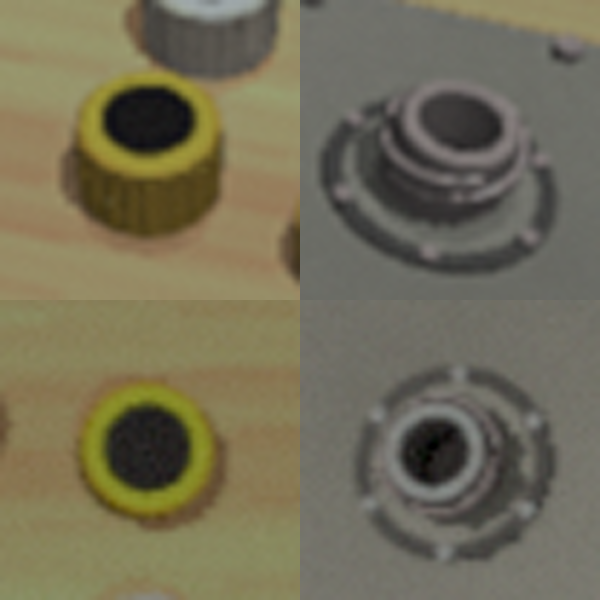

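Cap to neck differs by only about 1 mm between the cameras: (57.4, 354.6) mm. Absolute means are cap (0.4565, -0.1713) and neck (0.514, 0.1825). I'll add a helper that gives the tool-frame shift to a target.

```bash
cat >> h.py <<'E'
def rel(p,yaw):
    """tool-frame shift (mm) and turn to TCP p, pointing down, tool x at yaw deg"""
    s=arm.get_state(); Rt=R.from_quat(s['ee_rot']); y=np.radians(yaw)
    T=R.from_matrix(np.array([[np.cos(y),np.sin(y),0],[np.sin(y),-np.cos(y),0],[0,0,-1]]))
    t=Rt.inv().apply(np.array(p)-s['position'])*1e3; w=(Rt.inv()*T).as_rotvec()
    print('t',t.round(1),'w',w.round(4)); st(s)
def st(s=None):
    s=s or arm.get_state(); x=R.from_quat(s['ee_rot']).as_matrix()
    print('time %.2f'%s['time_s'],'pos',s['position'].round(4),'yaw %.1f'%np.degrees(np.arctan2(x[1,0],x[0,0])),'zt',x[:,2].round(4),'F',s['wrist_force'].round(1),'M',s['wrist_torque'].round(2),'op %.4f'%s['opening'],'j6 %.1f'%np.degrees(s['joint_positions'][5]))
E
python3 -c "
from h import *
rel([.4565,-.1713,.14],45)"
```

```text
t [ 387.8 -304.    97.3] w [-0.0016 -0.0005 -0.4936]
time 0.10 pos [ 0.1725 -0.5742  0.2367] yaw 16.7 zt [-3.0e-04  1.6e-03 -1.0e+00] F [-0.  -0.5 -0.2] M [ 0.05 -0.02  0.02] op 0.0929 j6 -4.9
```

Request:
apply_moves --series '[{"tx":388,"ty":-304,"tz":60,"wz":-0.494,"gripper":93},{"tx":388,"ty":-304,"tz":60,"wz":-0.494,"gripper":93},{"tx":388,"ty":-304,"tz":60,"wz":-0.494,"gripper":93},{"tx":388,"ty":-304,"tz":60,"wz":-0.494,"gripper":93},{"tx":388,"ty":-304,"tz":60,"wz":-0.494,"gripper":93}]' --force 25

```text
$.series[0]: bad value
```

```bash
python3 -c "
from h import *
rel([.4565,-.1713,.15],45)"
```

```text
t [ 387.8 -304.    87.3] w [-0.0016 -0.0005 -0.4936]
time 0.10 pos [ 0.1725 -0.5742  0.2367] yaw 16.7 zt [-3.0e-04  1.6e-03 -1.0e+00] F [-0.  -0.5 -0.2] M [ 0.05 -0.02  0.02] op 0.0929 j6 -4.9
```

Request:
apply_moves --series '[{"tx":388,"ty":-304,"tz":60,"wx":0,"wy":0,"wz":-0.494,"gripper":93},{"tx":388,"ty":-304,"tz":60,"wx":0,"wy":0,"wz":-0.494,"gripper":93},{"tx":388,"ty":-304,"tz":60,"wx":0,"wy":0,"wz":-0.494,"gripper":93},{"tx":388,"ty":-304,"tz":60,"wx":0,"wy":0,"wz":-0.494,"gripper":93},{"tx":388,"ty":-304,"tz":60,"wx":0,"wy":0,"wz":-0.494,"gripper":93}]' --force 25

```text
time_s: 0.52
position: [0.2921, -0.4037, 0.2115]
ee_rot: [0.922, 0.386, 0.0, -0.001]
wrist_force: [0.3, 0.2, -0.1]
opening: 0.0929
```

```bash
python3 -c "
from h import *
rel([.4565,-.1713,.15],45)"
```

```text
t [280.8 -45.7  62. ] w [-0.0022 -0.0012  0.008 ]
time 0.52 pos [ 0.2921 -0.4037  0.2115] yaw 45.5 zt [-7.0e-04  2.4e-03 -1.0e+00] F [ 0.3  0.2 -0.1] M [-0.03 -0.08 -0.04] op 0.0929 j6 -15.5
```

Request:
apply_moves --series '[{"tx":281,"ty":-46,"tz":62,"wx":-0.002,"wy":-0.001,"wz":0.008,"gripper":93},{"tx":281,"ty":-46,"tz":62,"wx":-0.002,"wy":-0.001,"wz":0.008,"gripper":93},{"tx":281,"ty":-46,"tz":62,"wx":-0.002,"wy":-0.001,"wz":0.008,"gripper":93},{"tx":281,"ty":-46,"tz":62,"wx":-0.002,"wy":-0.001,"wz":0.008,"gripper":93},{"tx":281,"ty":-46,"tz":62,"wx":-0.002,"wy":-0.001,"wz":0.008,"gripper":93}]'

```text
time_s: 0.93
position: [0.4092, -0.237, 0.1675]
ee_rot: [0.924, 0.383, 0.0, -0.0]
wrist_force: [0.4, -0.7, -0.0]
opening: 0.0931
```

```bash
python3 -c "
from h import *
rel([.4565,-.1713,.13],45)"
```

```text
t [ 79.9 -13.   37.5] w [-0.0002 -0.0002 -0.0002]
time 0.93 pos [ 0.4092 -0.237   0.1675] yaw 45.0 zt [-0.e+00  3.e-04 -1.e+00] F [ 0.4 -0.7 -0. ] M [-0.07 -0.03  0.02] op 0.0931 j6 8.7
```

Request:
apply_moves --series '[{"tx":80,"ty":-13,"tz":38,"wx":0,"wy":0,"wz":0,"gripper":93},{"tx":80,"ty":-13,"tz":38,"wx":0,"wy":0,"wz":0,"gripper":93},{"tx":80,"ty":-13,"tz":38,"wx":0,"wy":0,"wz":0,"gripper":93},{"tx":80,"ty":-13,"tz":38,"wx":0,"wy":0,"wz":0,"gripper":93}]'

```text
time_s: 1.27
position: [0.4562, -0.1684, 0.1273]
ee_rot: [0.923, 0.384, -0.001, -0.002]
wrist_force: [-0.6, -0.4, 0.2]
opening: 0.093
```

```bash
python3 - <<'E'
from h import *
rel([.4565,-.1713,.031],45)
A=[]
for n,(x,y) in(('scene',(235,170)),('top',(286,242))):
    im,d=snap(n,n+'1'); A.append(cv2.resize(im[y-50:y+50,x-50:x+50,::-1],(400,400),interpolation=cv2.INTER_CUBIC))
cv2.imwrite('pics/m1.png',np.hstack(A))
E
```

```text
t [-1.8  2.6 96.3] w [-0.004   0.0007  0.0038]
time 1.27 pos [ 0.4562 -0.1684  0.1273] yaw 45.2 zt [-0.0034  0.0023 -1.    ] F [-0.6 -0.4  0.2] M [-0.1   0.06 -0.  ] op 0.0930 j6 18.4
```

View pics/m1.png

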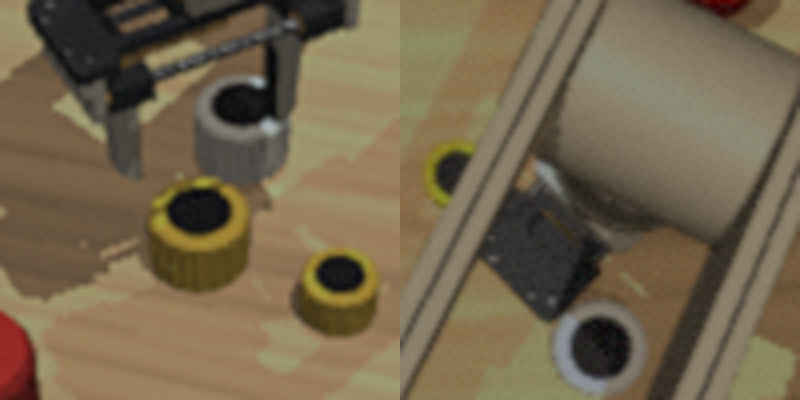

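The fingers straddle the cap in both views and the neighbours are clear. I'll go down in two calls, stopping at z≈0.07 to settle.

Request:
apply_moves --series '[{"tx":-1.8,"ty":2.6,"tz":20,"wx":-0.004,"wy":0.001,"wz":0.004,"gripper":93},{"tx":-1.8,"ty":2.6,"tz":45,"wx":-0.004,"wy":0.001,"wz":0.004,"gripper":93},{"tx":-1.8,"ty":2.6,"tz":55,"wx":-0.004,"wy":0.001,"wz":0.004,"gripper":93},{"tx":-1.8,"ty":2.6,"tz":55,"wx":-0.004,"wy":0.001,"wz":0.004,"gripper":93}]'

```text
time_s: 1.7
position: [0.4544, -0.1751, 0.0723]
ee_rot: [0.925, 0.38, -0.001, -0.0]
wrist_force: [0.3, -0.1, -0.6]
opening: 0.093
```

```bash
python3 - <<'E'
from h import *
rel([.4565,-.1713,.031],45)
A=[]
for n,(x,y) in(('scene',(235,170)),):
    im,d=snap(n,n+'2'); A.append(cv2.resize(im[y-40:y+40,x-40:x+40,::-1],(560,560),interpolation=cv2.INTER_CUBIC))
cv2.imwrite('pics/m2.png',np.hstack(A))
E
```

```text
t [ 4.2 -1.2 41.3] w [-0.0007  0.0012 -0.0052]
time 1.70 pos [ 0.4544 -0.1751  0.0723] yaw 44.7 zt [-1.4e-03 -3.0e-04 -1.0e+00] F [ 0.3 -0.1 -0.6] M [-0.03 -0.06  0.04] op 0.0930 j6 18.3
```

View pics/m2.png

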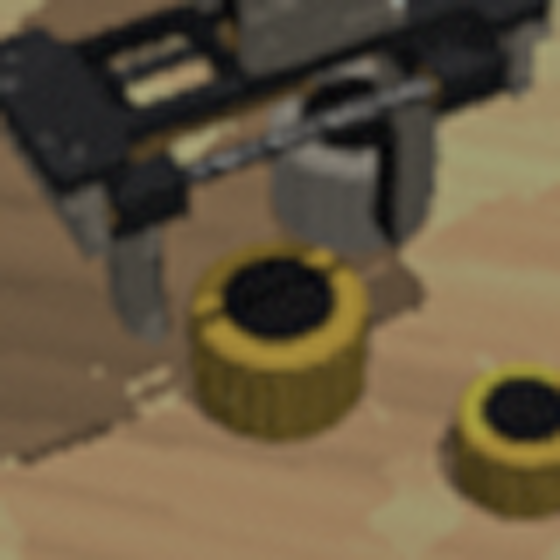

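Request:
apply_moves --series '[{"tx":4.2,"ty":-1.2,"tz":0,"wx":-0.001,"wy":0.001,"wz":-0.005,"gripper":93},{"tx":4.2,"ty":-1.2,"tz":0,"wx":-0.001,"wy":0.001,"wz":-0.005,"gripper":93},{"tx":4.2,"ty":-1.2,"tz":20,"wx":-0.001,"wy":0.001,"wz":-0.005,"gripper":93},{"tx":4.2,"ty":-1.2,"tz":41,"wx":-0.001,"wy":0.001,"wz":-0.005,"gripper":93},{"tx":4.2,"ty":-1.2,"tz":41,"wx":-0.001,"wy":0.001,"wz":-0.005,"gripper":93}]'

```text
time_s: 2.17
position: [0.456, -0.1707, 0.0307]
ee_rot: [0.924, 0.383, -0.001, -0.0]
wrist_force: [-1.4, -0.0, -0.8]
opening: 0.0928
```

```bash
python3 - <<'E'
from h import *
rel([.4565,-.1713,.031],45)
E
```

```text
t [-0.1  0.8 -0.3] w [-0.0012  0.0006  0.0003]
time 2.17 pos [ 0.456  -0.1707  0.0307] yaw 45.0 zt [-1.3e-03  4.0e-04 -1.0e+00] F [-1.4 -0.  -0.8] M [-0.03  0.01 -0.05] op 0.0928 j6 18.4
```

Request:
apply_moves --series '[{"tx":0,"ty":0.5,"tz":0,"wx":0,"wy":0,"wz":0,"gripper":70},{"tx":0,"ty":0.5,"tz":0,"wx":0,"wy":0,"wz":0,"gripper":50},{"tx":0,"ty":0.5,"tz":0,"wx":0,"wy":0,"wz":0,"gripper":50},{"tx":0,"ty":0.5,"tz":0,"wx":0,"wy":0,"wz":0,"gripper":50},{"tx":0,"ty":0.5,"tz":0,"wx":0,"wy":0,"wz":0,"gripper":50}]' --force 40

```text
time_s: 2.58
position: [0.4572, -0.1715, 0.0319]
ee_rot: [0.924, 0.383, 0.0, 0.0]
wrist_force: [-0.7, 1.0, 3.2]
opening: 0.0653
```

```bash
python3 - <<'E'
from h import *
rel([.4565,-.1713,.031],45)
E
```

```text
t [-0.4 -0.6  0.9] w [ 0.0007 -0.      0.0003]
time 2.58 pos [ 0.4572 -0.1715  0.0319] yaw 45.0 zt [ 5.e-04 -5.e-04 -1.e+00] F [-0.7  1.   3.2] M [0.13 0.14 0.  ] op 0.0653 j6 18.4
```

Request:
apply_moves --series '[{"tx":0,"ty":0,"tz":0,"wx":0,"wy":0,"wz":0,"gripper":50},{"tx":0,"ty":0,"tz":-20,"wx":0,"wy":0,"wz":0,"gripper":50},{"tx":0,"ty":0,"tz":-50,"wx":0,"wy":0,"wz":0,"gripper":50},{"tx":0,"ty":0,"tz":-90,"wx":0,"wy":0,"wz":0,"gripper":50},{"tx":0,"ty":0,"tz":-130,"wx":0,"wy":0,"wz":0,"gripper":50}]'

```text
time_s: 3.0
position: [0.4558, -0.1707, 0.1623]
ee_rot: [0.924, 0.383, -0.001, -0.001]
wrist_force: [1.7, -0.9, -2.2]
opening: 0.0653
```

```bash
python3 - <<'E'
from h import *
rel([.514,.1825,.285],134)
E
```

```text
t [ 290.9 -208.8 -122.6] w [-2.600e-03 -1.000e-03 -1.553e+00]
time 3.00 pos [ 0.4558 -0.1707  0.1623] yaw 45.0 zt [-2.4e-03  9.0e-04 -1.0e+00] F [ 1.7 -0.9 -2.2] M [-0.03 -0.08 -0.01] op 0.0653 j6 18.4
```

Request:
apply_moves --series '[{"tx":10,"ty":-7,"tz":-35,"wx":0,"wy":0,"wz":-0.12,"gripper":50},{"tx":30,"ty":-20,"tz":-68,"wx":0,"wy":0,"wz":-0.24,"gripper":50},{"tx":55,"ty":-40,"tz":-95,"wx":0,"wy":0,"wz":-0.36,"gripper":50},{"tx":85,"ty":-61,"tz":-112,"wx":0,"wy":0,"wz":-0.48,"gripper":50},{"tx":118,"ty":-85,"tz":-122,"wx":0,"wy":0,"wz":-0.6,"gripper":50}]'

```text
time_s: 3.42
position: [0.4802, -0.0271, 0.2878]
ee_rot: [0.768, 0.64, 0.001, 0.001]
wrist_force: [1.0, 0.2, -2.6]
opening: 0.0653
```

```bash
python3 - <<'E'
from h import *
rel([.514,.1825,.285],134)
E
```

```text
t [212.2  -4.5   2.8] w [ 2.300e-03  9.000e-04 -9.491e-01]
time 3.42 pos [ 0.4802 -0.0271  0.2878] yaw 79.6 zt [ 2.3e-03 -1.0e-04 -1.0e+00] F [ 1.   0.2 -2.6] M [-0.05 -0.12  0.  ] op 0.0653 j6 1.0
```

Request:
apply_moves --series '[{"tx":42,"ty":-1,"tz":2,"wx":0,"wy":0,"wz":-0.12,"gripper":50},{"tx":84,"ty":-2,"tz":2,"wx":0,"wy":0,"wz":-0.24,"gripper":50},{"tx":126,"ty":-3,"tz":2,"wx":0,"wy":0,"wz":-0.36,"gripper":50},{"tx":165,"ty":-4,"tz":2,"wx":0,"wy":0,"wz":-0.48,"gripper":50},{"tx":200,"ty":-4.5,"tz":2,"wx":0,"wy":0,"wz":-0.6,"gripper":50}]'

```text
time_s: 3.83
position: [0.5114, 0.1732, 0.2858]
ee_rot: [0.542, 0.841, 0.001, 0.001]
wrist_force: [0.0, -0.1, -2.1]
opening: 0.0654
```

```bash
python3 - <<'E'
from h import *
rel([.514,.1825,.285],134)
E
```

```text
t [7.4 6.2 0.8] w [ 0.002   0.0011 -0.3422]
time 3.83 pos [0.5114 0.1732 0.2858] yaw 114.4 zt [ 2.2e-03  2.0e-04 -1.0e+00] F [ 0.  -0.1 -2.1] M [-0.05 -0.12  0.08] op 0.0654 j6 -11.1
```

Request:
apply_moves --series '[{"tx":7.4,"ty":6.2,"tz":1,"wx":0.002,"wy":0.001,"wz":-0.12,"gripper":50},{"tx":7.4,"ty":6.2,"tz":1,"wx":0.002,"wy":0.001,"wz":-0.24,"gripper":50},{"tx":7.4,"ty":6.2,"tz":1,"wx":0.002,"wy":0.001,"wz":-0.342,"gripper":50},{"tx":7.4,"ty":6.2,"tz":1,"wx":0.002,"wy":0.001,"wz":-0.342,"gripper":50},{"tx":7.4,"ty":6.2,"tz":1,"wx":0.002,"wy":0.001,"wz":-0.342,"gripper":50}]'

```text
time_s: 4.25
position: [0.5138, 0.1825, 0.2845]
ee_rot: [0.392, 0.92, -0.0, -0.0]
wrist_force: [-0.3, -0.0, -2.4]
opening: 0.0655
```

```bash
python3 - <<'E'
from h import *
rel([.514,.1825,.285],134)
A=[]
for n,(x,y) in(('scene',(387,165)),('top',(147,211))):
    im,d=snap(n,n+'3'); A.append(cv2.resize(im[y-50:y+50,x-50:x+50,::-1],(400,400),interpolation=cv2.INTER_CUBIC))
cv2.imwrite('pics/m3.png',np.hstack(A))
E
```

```text
t [-0.2  0.1 -0.5] w [-0.0006 -0.0003 -0.0033]
time 4.25 pos [0.5138 0.1825 0.2845] yaw 133.8 zt [-6.e-04 -2.e-04 -1.e+00] F [-0.3 -0.  -2.4] M [-0.05 -0.13  0.01] op 0.0655 j6 -29.6
```

View pics/m3.png

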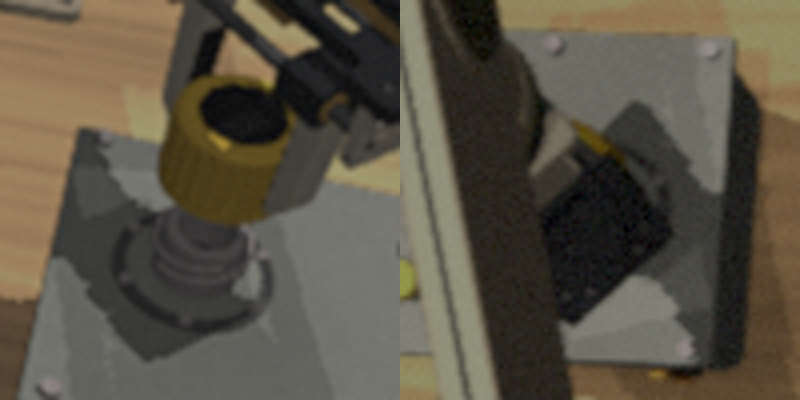

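```bash
cat > fit.py <<'E'
from h import *
from scipy.optimize import least_squares
def fit(P,r,x0):
    f=lambda c:np.hypot(P[:,0]-c[0],P[:,1]-c[1])-r
    s=least_squares(f,x0,loss='soft_l1',f_scale=.001); return s.x.round(4),len(P),np.median(abs(s.fun)).round(4)
def yel(im):
    h=cv2.cvtColor(im,cv2.COLOR_BGR2HSV); return (h[...,0]>18)&(h[...,0]<36)&(h[...,1]>110)
E
python3 - <<'E'
from fit import *
for tag,c,zr in(('scene0',(.4575,-.172),(.008,.04)),('scene3',(.514,.1825),(.258,.292))):
    im=cv2.imread(f'pics/{tag}.png'); W=world('scene',np.load(f'pics/{tag}.npy'))
    near=np.hypot(W[...,0]-c[0],W[...,1]-c[1])<.05
    m=yel(im)&near&(W[...,2]>zr[0])&(W[...,2]<zr[1])
    print(tag,fit(W[m],.0325,c))
    m2=yel(im)&near; print(' ztop',np.percentile(W[m2][:,2],[1,50,99]))
im=cv2.imread('pics/scene0.png'); W=world('scene',np.load('pics/scene0.npy'))
near=np.hypot(W[...,0]-.514,W[...,1]-.182)<.045
for zr in((.2095,.22),(.195,.208),(.185,.208)):
    Q=W[near&(W[...,2]>zr[0])&(W[...,2]<zr[1])]
    hull=cv2.convexHull(np.ascontiguousarray(Q[:,:2],dtype=np.float32))[:,0]
    print(zr,len(Q),cv2.minEnclosingCircle(hull))
# ellipse of rim: bright ring pixel centroid
E
```

```text
scene0 (array([ 0.4559, -0.1743]), 206, np.float64(0.0008))
 ztop [0.00376307 0.0393864  0.04713145]
scene3 (array([0.5157, 0.1794]), 362, np.float64(0.0008))
 ztop [0.25562731 0.29253799 0.38381852]
(0.2095, 0.22) 177 ((0.5155596137046814, 0.18184654414653778), 0.025380508974194527)
(0.195, 0.208) 196 ((0.5153127908706665, 0.18053990602493286), 0.02682287059724331)
(0.185, 0.208) 299 ((0.5182349681854248, 0.182535782456398), 0.042062483727931976)
```

```bash
cat >> fit.py <<'E'
def ray(n,u,v,z):
    p=optics.camera_params(n);K=p['intrinsics'];M=R.from_quat(p['orientation']).as_matrix()
    d=M@np.array([(u-K[0,2])/K[0,0],-(v-K[1,2])/K[1,1],-1]); e=p['eye']; return (e+d*(z-e[2])/d[2]).round(4)
def proj(n,P):
    p=optics.camera_params(n);K=p['intrinsics'];M=R.from_quat(p['orientation']).as_matrix()
    c=(np.atleast_2d(P)-p['eye'])@M; return np.stack([K[0,0]*c[:,0]/-c[:,2]+K[0,2],K[1,1]*-c[:,1]/-c[:,2]+K[1,2]],-1)
E
python3 - <<'E'
from fit import *
print('neck',ray('scene',388.7-.5,171.8-.5,.214),'bench',ray('scene',234.5,172.3,.046),'held',ray('scene',397.7,142.5,.2985))
# overlays with candidate circles
def ov(tag,n,circs,box,f):
    im=cv2.imread(f'pics/{tag}.png'); x,y,s=box
    c=cv2.resize(im[y-s:y+s,x-s:x+s],(2*s*f,2*s*f),interpolation=cv2.INTER_CUBIC)
    for (cx,cy,z,r) in circs:
        t=np.linspace(0,2*np.pi,80); p=proj(n,np.stack([cx+r*np.cos(t),cy+r*np.sin(t),0*t+z],-1))
        p=((p-[x-s,y-s]+.5)*f).astype(np.int32); cv2.polylines(c,[p],True,(0,0,255),1)
    return cv2.resize(c,(400,400))
N=(.515,.1815); H=(.5160,.1800)
a=ov('scene0','scene',[(*N,.214,.0205),(*N,.18,.0435)],(387,177,26),15)
b=ov('scene3','scene',[(*H,.2985,.033),(*H,.2525,.032)],(395,155,26),15)
cv2.imwrite('pics/o1.png',np.hstack([a,b]))
E
```

```text
neck [0.5117 0.1819 0.214 ] bench [ 0.4565 -0.1723  0.046 ] held [0.5145 0.1801 0.2985]
```

View pics/o1.png

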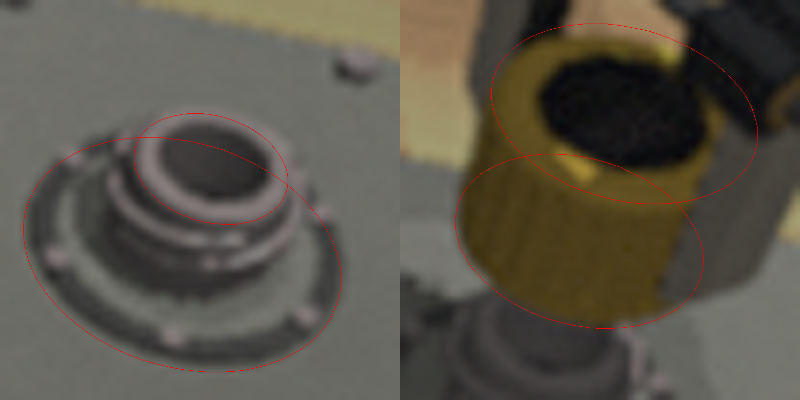

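Overlaying projected circles puts the neck rim at (0.515, 0.1815) and the held cap at (0.516, 0.180) in the scene camera. The cap hangs level, so I'll correct by about (-1.3, +1.3) mm and descend.

```bash
python3 - <<'E'
from h import *
rel([.5125,.1838,.245],133.8)
E
```

```text
t [ 2.1  0.  39.7] w [-0.0002 -0.0001 -0.0005]
time 4.35 pos [0.5139 0.1823 0.2847] yaw 133.8 zt [-2.e-04 -1.e-04 -1.e+00] F [-0.1  0.1 -1.3] M [-0.02 -0.08  0.02] op 0.0653 j6 -29.6
```

Request:
apply_moves --series '[{"tx":2,"ty":0,"tz":6,"wx":0,"wy":0,"wz":0,"gripper":50},{"tx":2,"ty":0,"tz":16,"wx":0,"wy":0,"wz":0,"gripper":50},{"tx":2,"ty":0,"tz":26,"wx":0,"wy":0,"wz":0,"gripper":50},{"tx":2,"ty":0,"tz":34,"wx":0,"wy":0,"wz":0,"gripper":50},{"tx":2,"ty":0,"tz":38,"wx":0,"wy":0,"wz":0,"gripper":50}]'

```text
time_s: 4.77
position: [0.5116, 0.1833, 0.2441]
ee_rot: [0.393, 0.92, -0.001, -0.001]
wrist_force: [-1.2, -0.2, -2.3]
opening: 0.0649
```

```bash
python3 - <<'E'
from h import *
rel([.5125,.1838,.245],133.8)
E
```

```text
t [-0.3  1.  -0.9] w [-0.0029 -0.0016 -0.001 ]
time 4.77 pos [0.5116 0.1833 0.2441] yaw 133.7 zt [-3.2e-03 -9.0e-04 -1.0e+00] F [-1.2 -0.2 -2.3] M [-0.04 -0.16  0.06] op 0.0649 j6 -29.4
```

Request:
apply_moves --series '[{"tx":-0.3,"ty":1,"tz":1,"wx":-0.003,"wy":-0.002,"wz":0,"gripper":50},{"tx":-0.3,"ty":1,"tz":2.5,"wx":-0.003,"wy":-0.002,"wz":0,"gripper":50},{"tx":-0.3,"ty":1,"tz":4,"wx":-0.003,"wy":-0.002,"wz":0,"gripper":50}]'

```text
time_s: 5.02
position: [0.5125, 0.1838, 0.2401]
ee_rot: [0.393, 0.92, 0.0, 0.0]
wrist_force: [-0.3, -0.8, -2.3]
opening: 0.0657
```

```bash
python3 - <<'E'
from h import *
rel([.5125,.1838,.240],133.8)
E
```

```text
t [ 0.  -0.   0.1] w [ 0.0002  0.0005 -0.0011]
time 5.02 pos [0.5125 0.1838 0.2401] yaw 133.7 zt [ 5.e-04 -2.e-04 -1.e+00] F [-0.3 -0.8 -2.3] M [-0.01 -0.13 -0.01] op 0.0657 j6 -29.4
```

Request:
apply_moves --series '[{"tx":0,"ty":0,"tz":1.5,"wx":0,"wy":0,"wz":0,"gripper":50},{"tx":0,"ty":0,"tz":3,"wx":0,"wy":0,"wz":0,"gripper":50},{"tx":0,"ty":0,"tz":3,"wx":0,"wy":0,"wz":0,"gripper":50}]'

```text
time_s: 5.27
position: [0.5125, 0.1838, 0.237]
ee_rot: [0.393, 0.92, -0.0, 0.0]
wrist_force: [-0.1, 0.7, -2.1]
opening: 0.0656
```

```bash
python3 - <<'E'
from h import *
rel([.5125,.1838,.236],133.8)
E
```

```text
t [ 0. -0.  1.] w [ 0.0002  0.0005 -0.0011]
time 5.27 pos [0.5125 0.1838 0.237 ] yaw 133.7 zt [ 5.e-04 -2.e-04 -1.e+00] F [-0.1  0.7 -2.1] M [-0.03 -0.12 -0.02] op 0.0656 j6 -29.4
```

Request:
apply_moves --series '[{"tx":0,"ty":0,"tz":1,"wx":0,"wy":0,"wz":0,"gripper":50},{"tx":0,"ty":0,"tz":2,"wx":0,"wy":0,"wz":0,"gripper":50},{"tx":0,"ty":0,"tz":2,"wx":0,"wy":0,"wz":0,"gripper":50}]'

```text
time_s: 5.52
position: [0.5125, 0.1838, 0.2349]
ee_rot: [0.393, 0.92, -0.0, 0.0]
wrist_force: [0.5, 1.0, -2.3]
opening: 0.0653
```

```bash
python3 - <<'E'
from h import *
rel([.5125,.1838,.236],133.8)
E
```

```text
t [-0.  -0.  -1.1] w [ 0.0002  0.0005 -0.0011]
time 5.52 pos [0.5125 0.1838 0.2349] yaw 133.7 zt [ 5.e-04 -2.e-04 -1.e+00] F [ 0.5  1.  -2.3] M [ 0.02 -0.15 -0.01] op 0.0653 j6 -29.4
```

Request:
apply_moves --series '[{"tx":0,"ty":0,"tz":1,"wx":0,"wy":0,"wz":0,"gripper":50},{"tx":0,"ty":0,"tz":1.5,"wx":0,"wy":0,"wz":0,"gripper":50},{"tx":0,"ty":0,"tz":1.5,"wx":0,"wy":0,"wz":0,"gripper":50}]'

```text
time_s: 5.77
position: [0.5127, 0.1838, 0.2337]
ee_rot: [0.393, 0.92, 0.0, 0.0]
wrist_force: [-0.1, -0.4, -0.1]
opening: 0.0652
```

```bash
python3 - <<'E'
from h import *
st()
E
```

```text
time 5.77 pos [0.5127 0.1838 0.2337] yaw 133.7 zt [ 9.e-04 -1.e-04 -1.e+00] F [-0.1 -0.4 -0.1] M [-0.08 -0.02  0.01] op 0.0652 j6 -29.4
```

Contact: force rose by about 2 N, cap origin about 22 mm over the plate, so it sits on the threads. Now I'll turn it back with a light push, following the 0.072 mm/deg rise.

Request:
apply_moves --series '[{"tx":0,"ty":0,"tz":0.8,"wx":0,"wy":0,"wz":-0.07,"gripper":50},{"tx":0,"ty":0,"tz":0.5,"wx":0,"wy":0,"wz":-0.14,"gripper":50},{"tx":0,"ty":0,"tz":0.2,"wx":0,"wy":0,"wz":-0.21,"gripper":50},{"tx":0,"ty":0,"tz":-0.1,"wx":0,"wy":0,"wz":-0.28,"gripper":50},{"tx":0,"ty":0,"tz":-0.1,"wx":0,"wy":0,"wz":-0.28,"gripper":50}]'

```text
time_s: 6.18
position: [0.5128, 0.1841, 0.2346]
ee_rot: [0.259, 0.966, 0.0, 0.001]
wrist_force: [-2.0, 0.0, 4.2]
opening: 0.0654
```

```bash
python3 - <<'E'
from h import *
st()
E
```

```text
time 6.18 pos [0.5128 0.1841 0.2346] yaw 150.0 zt [ 1.6e-03  3.0e-04 -1.0e+00] F [-2.   0.   4.2] M [-0.07  0.35 -0.02] op 0.0654 j6 -45.6
```

Request:
apply_moves --series '[{"tx":0,"ty":0,"tz":0.4,"wx":0,"wy":0,"wz":-0.07,"gripper":50},{"tx":0,"ty":0,"tz":0.1,"wx":0,"wy":0,"wz":-0.14,"gripper":50},{"tx":0,"ty":0,"tz":-0.2,"wx":0,"wy":0,"wz":-0.21,"gripper":50},{"tx":0,"ty":0,"tz":-0.5,"wx":0,"wy":0,"wz":-0.28,"gripper":50},{"tx":0,"ty":0,"tz":-0.5,"wx":0,"wy":0,"wz":-0.28,"gripper":50}]'

```text
time_s: 6.6
position: [0.5129, 0.1843, 0.2358]
ee_rot: [0.121, 0.993, 0.0, 0.001]
wrist_force: [-2.5, 0.9, 4.0]
opening: 0.0655
```

```bash
python3 - <<'E'
from h import *
st()
E
```

```text
time 6.60 pos [0.5129 0.1843 0.2358] yaw 166.1 zt [ 2.4e-03  6.0e-04 -1.0e+00] F [-2.5  0.9  4. ] M [-0.04  0.3  -0.06] op 0.0655 j6 -61.7
```

```bash
python3 - <<'E'
from h import *
rel([.5126,.1843,.2358],166.1)
E
```

```text
t [ 0.3 -0.  -0. ] w [ 0.0011  0.0021 -0.0002]
time 6.60 pos [0.5129 0.1843 0.2358] yaw 166.1 zt [ 2.4e-03  6.0e-04 -1.0e+00] F [-2.5  0.9  4. ] M [-0.04  0.3  -0.06] op 0.0655 j6 -61.7
```

Request:
apply_moves --series '[{"tx":0.3,"ty":0,"tz":0.4,"wx":0.001,"wy":0.002,"wz":-0.07,"gripper":50},{"tx":0.3,"ty":0,"tz":0.1,"wx":0.001,"wy":0.002,"wz":-0.14,"gripper":50},{"tx":0.3,"ty":0,"tz":-0.2,"wx":0.001,"wy":0.002,"wz":-0.21,"gripper":50},{"tx":0.3,"ty":0,"tz":-0.5,"wx":0.001,"wy":0.002,"wz":-0.28,"gripper":50},{"tx":0.3,"ty":0,"tz":-0.5,"wx":0.001,"wy":0.002,"wz":-0.28,"gripper":50}]'

```text
time_s: 7.02
position: [0.5128, 0.1843, 0.2369]
ee_rot: [-0.018, 1.0, -0.0, 0.001]
wrist_force: [-1.2, -0.8, 4.0]
opening: 0.0654
```

```bash
python3 - <<'E'
from h import *
st()
E
```

```text
time 7.02 pos [0.5128 0.1843 0.2369] yaw -177.9 zt [ 1.1e-03 -3.0e-04 -1.0e+00] F [-1.2 -0.8  4. ] M [-0.18  0.24 -0.03] op 0.0654 j6 -77.7
```

Request:
apply_moves --series '[{"tx":0.1,"ty":0,"tz":0.4,"wx":0,"wy":0.001,"wz":-0.07,"gripper":50},{"tx":0.1,"ty":0,"tz":0.1,"wx":0,"wy":0.001,"wz":-0.14,"gripper":50},{"tx":0.1,"ty":0,"tz":-0.2,"wx":0,"wy":0.001,"wz":-0.21,"gripper":50},{"tx":0.1,"ty":0,"tz":-0.5,"wx":0,"wy":0.001,"wz":-0.28,"gripper":50}]'

```text
time_s: 7.35
position: [0.5126, 0.1842, 0.2378]
ee_rot: [-0.156, 0.988, -0.0, -0.0]
wrist_force: [-4.3, 0.1, 4.9]
opening: 0.0655
```

```bash
python3 - <<'E'
from h import *
st()
E
```

```text
time 7.35 pos [0.5126 0.1842 0.2378] yaw -162.0 zt [ 0.e+00 -5.e-04 -1.e+00] F [-4.3  0.1  4.9] M [-0.05  0.63 -0.15] op 0.0655 j6 -93.6
```

Request:
apply_moves --series '[{"tx":0.4,"ty":0.1,"tz":0.4,"wx":0,"wy":0,"wz":-0.05,"gripper":50},{"tx":0.4,"ty":0.1,"tz":0.2,"wx":0,"wy":0,"wz":-0.1,"gripper":50},{"tx":0.4,"ty":0.1,"tz":0,"wx":0,"wy":0,"wz":-0.15,"gripper":50},{"tx":0.4,"ty":0.1,"tz":0,"wx":0,"wy":0,"wz":-0.15,"gripper":50}]'

```text
time_s: 7.68
position: [0.5126, 0.184, 0.2383]
ee_rot: [-0.229, 0.974, -0.0, 0.0]
wrist_force: [-0.4, -0.4, 4.4]
opening: 0.0656
```

```bash
python3 - <<'E'
from h import *
st()
E
```

```text
time 7.68 pos [0.5126 0.184  0.2383] yaw -153.6 zt [ 1.1e-03 -8.0e-04 -1.0e+00] F [-0.4 -0.4  4.4] M [-0.22  0.05 -0.03] op 0.0656 j6 -102.0
```

Request:
apply_moves --series '[{"tx":0,"ty":0,"tz":0.4,"wx":0,"wy":0,"wz":-0.05,"gripper":50},{"tx":0,"ty":0,"tz":0.2,"wx":0,"wy":0,"wz":-0.1,"gripper":50},{"tx":0,"ty":0,"tz":0,"wx":0,"wy":0,"wz":-0.15,"gripper":50},{"tx":0,"ty":0,"tz":0.1,"wx":0,"wy":0,"wz":-0.15,"gripper":50}]'

```text
time_s: 8.02
position: [0.5127, 0.1842, 0.2385]
ee_rot: [-0.3, 0.954, -0.0, 0.001]
wrist_force: [-1.3, 1.0, 4.7]
opening: 0.0651
```

```bash
python3 - <<'E'
from h import *
st()
E
```

```text
time 8.02 pos [0.5127 0.1842 0.2385] yaw -145.1 zt [ 1.7e-03 -5.0e-04 -1.0e+00] F [-1.3  1.   4.7] M [0.1  0.29 0.06] op 0.0651 j6 -110.5
```

Request:
apply_moves --series '[{"tx":0,"ty":0,"tz":0.6,"wx":0,"wy":0,"wz":-0.05,"gripper":50},{"tx":0,"ty":0,"tz":0.6,"wx":0,"wy":0,"wz":-0.1,"gripper":50},{"tx":0,"ty":0,"tz":0.6,"wx":0,"wy":0,"wz":-0.1,"gripper":50}]'

```text
time_s: 8.27
position: [0.5126, 0.1842, 0.238]
ee_rot: [-0.346, 0.938, -0.0, 0.001]
wrist_force: [-2.4, -0.3, 3.7]
opening: 0.0652
```

```bash
python3 - <<'E'
from h import *
st()
E
```

```text
time 8.27 pos [0.5126 0.1842 0.238 ] yaw -139.5 zt [ 1.6e-03 -5.0e-04 -1.0e+00] F [-2.4 -0.3  3.7] M [0.04 0.43 0.2 ] op 0.0652 j6 -116.1
```

Request:
apply_moves --series '[{"tx":0.1,"ty":0,"tz":0.8,"wx":0,"wy":0.001,"wz":-0.05,"gripper":50},{"tx":0.1,"ty":0,"tz":1,"wx":0,"wy":0.001,"wz":-0.1,"gripper":50},{"tx":0.1,"ty":0,"tz":1,"wx":0,"wy":0.001,"wz":-0.1,"gripper":50}]'

```text
time_s: 8.52
position: [0.5122, 0.1837, 0.2364]
ee_rot: [-0.391, 0.92, -0.001, -0.0]
wrist_force: [-3.4, -1.9, 0.4]
opening: 0.0653
```

```bash
python3 - <<'E'
from h import *
st()
E
```

```text
time 8.52 pos [0.5122 0.1837 0.2364] yaw -134.0 zt [-2.0e-04 -2.1e-03 -1.0e+00] F [-3.4 -1.9  0.4] M [-0.21  0.56  0.1 ] op 0.0653 j6 -121.6
```

Request:
apply_moves --series '[{"tx":0.2,"ty":0,"tz":1,"wx":0,"wy":0,"wz":-0.03,"gripper":50},{"tx":0.2,"ty":0,"tz":2,"wx":0,"wy":0,"wz":-0.06,"gripper":50},{"tx":0.2,"ty":0,"tz":2,"wx":0,"wy":0,"wz":-0.06,"gripper":50}]'

```text
time_s: 8.77
position: [0.5119, 0.1833, 0.2333]
ee_rot: [-0.417, 0.909, -0.001, -0.001]
wrist_force: [-0.1, -0.3, -2.6]
opening: 0.0652
```

```bash
python3 - <<'E'
from h import *
st()
E
```

```text
time 8.77 pos [0.5119 0.1833 0.2333] yaw -130.7 zt [-0.0011 -0.0026 -1.    ] F [-0.1 -0.3 -2.6] M [ 0.06 -0.05 -0.01] op 0.0652 j6 -124.9
```

Request:
apply_moves --series '[{"tx":0,"ty":0,"tz":1,"wx":0,"wy":0,"wz":0,"gripper":50},{"tx":0,"ty":0,"tz":2,"wx":0,"wy":0,"wz":0,"gripper":50},{"tx":0,"ty":0,"tz":2.8,"wx":0,"wy":0,"wz":0,"gripper":50},{"tx":0,"ty":0,"tz":2.8,"wx":0,"wy":0,"wz":0,"gripper":50}]'

```text
time_s: 9.1
position: [0.5123, 0.1835, 0.2315]
ee_rot: [-0.416, 0.91, -0.001, -0.0]
wrist_force: [-1.9, 0.8, 5.1]
opening: 0.0655
```

```bash
python3 - <<'E'
from h import *
st()
E
```

```text
time 9.10 pos [0.5123 0.1835 0.2315] yaw -130.9 zt [ 3.0e-04 -2.1e-03 -1.0e+00] F [-1.9  0.8  5.1] M [ 0.01  0.2  -0.04] op 0.0655 j6 -124.7
```

It dropped 7 mm, from 0.2385 to 0.2315, so the thread has been entered. Next I'll screw clockwise, following 4.14 mm/rad.

Request:
apply_moves --series '[{"tx":0,"ty":0,"tz":0.6,"wx":0,"wy":0,"wz":0.07,"gripper":50},{"tx":0,"ty":0,"tz":0.9,"wx":0,"wy":0,"wz":0.14,"gripper":50},{"tx":0,"ty":0,"tz":1.2,"wx":0,"wy":0,"wz":0.21,"gripper":50},{"tx":0,"ty":0,"tz":1.5,"wx":0,"wy":0,"wz":0.28,"gripper":50},{"tx":0,"ty":0,"tz":1.8,"wx":0,"wy":0,"wz":0.35,"gripper":50}]'

```text
time_s: 9.52
position: [0.5131, 0.1832, 0.2303]
ee_rot: [-0.248, 0.969, -0.002, 0.001]
wrist_force: [0.8, -1.6, 1.3]
opening: 0.0654
```

```bash
python3 - <<'E'
from h import *
rel([.5123,.1835,.2305],-130.9+20)
E
```

```text
t [ 0.5  0.7 -0.2] w [-3.400e-03 -4.000e-04 -7.047e-01]
time 9.52 pos [0.5131 0.1832 0.2303] yaw -151.3 zt [ 0.0022 -0.0025 -1.    ] F [ 0.8 -1.6  1.3] M [-0.29 -0.25  0.03] op 0.0654 j6 -104.3
```

```bash
python3 - <<'E'
from h import *
rel([.5126,.1834,.2303],-151.3)
E
```

```text
t [ 0.3  0.4 -0. ] w [-0.0033  0.0007  0.0004]
time 9.52 pos [0.5131 0.1832 0.2303] yaw -151.3 zt [ 0.0022 -0.0025 -1.    ] F [ 0.8 -1.6  1.3] M [-0.29 -0.25  0.03] op 0.0654 j6 -104.3
```

Request:
apply_moves --series '[{"tx":0.2,"ty":0.2,"tz":0.8,"wx":-0.003,"wy":0.001,"wz":0.08,"gripper":50},{"tx":0.2,"ty":0.2,"tz":1.1,"wx":-0.003,"wy":0.001,"wz":0.16,"gripper":50},{"tx":0.2,"ty":0.2,"tz":1.5,"wx":-0.003,"wy":0.001,"wz":0.24,"gripper":50},{"tx":0.2,"ty":0.2,"tz":1.8,"wx":-0.003,"wy":0.001,"wz":0.32,"gripper":50},{"tx":0.2,"ty":0.2,"tz":2.1,"wx":-0.003,"wy":0.001,"wz":0.4,"gripper":50}]'

```text
time_s: 9.93
position: [0.513, 0.1828, 0.2285]
ee_rot: [-0.047, 0.999, -0.0, 0.0]
wrist_force: [-0.5, -1.9, 1.3]
opening: 0.0652
```

```bash
python3 - <<'E'
from h import *
rel([.5126,.1834,.2303],-172.5)
E
```

```text
t [ 0.3  0.6 -1.8] w [-0.0008  0.0008 -0.036 ]
time 9.93 pos [0.513  0.1828 0.2285] yaw -174.6 zt [ 9.e-04 -7.e-04 -1.e+00] F [-0.5 -1.9  1.3] M [-0.37  0.13  0.02] op 0.0652 j6 -81.2
```

Request:
apply_moves --series '[{"tx":0,"ty":0,"tz":0.8,"wx":-0.001,"wy":0.001,"wz":0.08,"gripper":50},{"tx":0,"ty":0,"tz":1.1,"wx":-0.001,"wy":0.001,"wz":0.16,"gripper":50},{"tx":0,"ty":0,"tz":1.5,"wx":-0.001,"wy":0.001,"wz":0.24,"gripper":50},{"tx":0,"ty":0,"tz":1.8,"wx":-0.001,"wy":0.001,"wz":0.32,"gripper":50},{"tx":0,"ty":0,"tz":2.1,"wx":-0.001,"wy":0.001,"wz":0.4,"gripper":50}]'

```text
time_s: 10.35
position: [0.5129, 0.1826, 0.2268]
ee_rot: [0.155, 0.988, 0.0, -0.0]
wrist_force: [-3.4, -1.2, 2.5]
opening: 0.0654
```

```bash
python3 - <<'E'
from h import *
rel([.5128,.1830,.2268],162.5)
E
```

```text
t [ 0.2  0.3 -0. ] w [-0.     -0.0002 -0.0059]
time 10.35 pos [0.5129 0.1826 0.2268] yaw 162.2 zt [-2.e-04  1.e-04 -1.e+00] F [-3.4 -1.2  2.5] M [-0.12  0.52  0.06] op 0.0654 j6 -58.0
```

Request:
apply_moves --series '[{"tx":0.2,"ty":0,"tz":0.7,"wx":0,"wy":0,"wz":0.08,"gripper":50},{"tx":0.2,"ty":0,"tz":1.0,"wx":0,"wy":0,"wz":0.16,"gripper":50},{"tx":0.2,"ty":0,"tz":1.4,"wx":0,"wy":0,"wz":0.24,"gripper":50},{"tx":0.2,"ty":0,"tz":1.7,"wx":0,"wy":0,"wz":0.32,"gripper":50},{"tx":0.2,"ty":0,"tz":2.0,"wx":0,"wy":0,"wz":0.4,"gripper":50}]'

```text
time_s: 10.77
position: [0.5125, 0.1828, 0.2251]
ee_rot: [0.351, 0.936, 0.0, -0.0]
wrist_force: [-3.1, -0.0, 2.6]
opening: 0.0652
```

```bash
python3 - <<'E'
from h import *
rel([.5127,.1829,.2252],139)
E
```

```text
t [-0.1  0.2 -0.1] w [-0.0001 -0.0005 -0.0019]
time 10.77 pos [0.5125 0.1828 0.2251] yaw 138.9 zt [-5.e-04  3.e-04 -1.e+00] F [-3.1 -0.   2.6] M [0.01 0.56 0.09] op 0.0652 j6 -34.7
```

Request:
apply_moves --series '[{"tx":0.2,"ty":-0.2,"tz":0.7,"wx":0,"wy":0,"wz":0.08,"gripper":50},{"tx":0.2,"ty":-0.2,"tz":1.0,"wx":0,"wy":0,"wz":0.16,"gripper":50},{"tx":0.2,"ty":-0.2,"tz":1.4,"wx":0,"wy":0,"wz":0.24,"gripper":50},{"tx":0.2,"ty":-0.2,"tz":1.7,"wx":0,"wy":0,"wz":0.32,"gripper":50},{"tx":0.2,"ty":-0.2,"tz":2.0,"wx":0,"wy":0,"wz":0.4,"gripper":50}]' --force 45

```text
time_s: 11.18
position: [0.5121, 0.1831, 0.2231]
ee_rot: [0.533, 0.846, 0.0, -0.0]
wrist_force: [-2.0, 2.3, 0.3]
opening: 0.0651
```

```bash
python3 - <<'E'
from h import *
rel([.5127,.1829,.2235],116)
E
```

```text
t [-0.5  0.5 -0.4] w [-0.0001 -0.001  -0.0064]
time 11.18 pos [0.5121 0.1831 0.2231] yaw 115.6 zt [-5.e-04  8.e-04 -1.e+00] F [-2.   2.3  0.3] M [ 0.37  0.13 -0.01] op 0.0651 j6 -11.4
```

Request:
apply_moves --series '[{"tx":0,"ty":0,"tz":0.7,"wx":0,"wy":-0.001,"wz":0.07,"gripper":50},{"tx":0,"ty":0,"tz":1.0,"wx":0,"wy":-0.001,"wz":0.14,"gripper":50},{"tx":0,"ty":0,"tz":1.3,"wx":0,"wy":-0.001,"wz":0.21,"gripper":50},{"tx":0,"ty":0,"tz":1.6,"wx":0,"wy":-0.001,"wz":0.28,"gripper":50},{"tx":0,"ty":0,"tz":1.6,"wx":0,"wy":-0.001,"wz":0.28,"gripper":50}]'

```text
time_s: 11.6
position: [0.5122, 0.1834, 0.2212]
ee_rot: [0.648, 0.762, 0.0, -0.0]
wrist_force: [1.8, 2.4, -3.4]
opening: 0.0655
```

```bash
python3 - <<'E'
from h import *
rel([.5127,.1829,.2235],99.6)
E
```

```text
t [-0.6  0.4 -2.3] w [ 0.     -0.0004 -0.0054]
time 11.60 pos [0.5122 0.1834 0.2212] yaw 99.3 zt [-1.e-04  4.e-04 -1.e+00] F [ 1.8  2.4 -3.4] M [ 0.41 -0.4  -0.01] op 0.0655 j6 5.0
```

Request:
apply_moves --series '[{"tx":0,"ty":0,"tz":0.5,"wx":0,"wy":0,"wz":0.05,"gripper":50},{"tx":0,"ty":0,"tz":0.7,"wx":0,"wy":0,"wz":0.1,"gripper":50},{"tx":0,"ty":0,"tz":0.9,"wx":0,"wy":0,"wz":0.15,"gripper":50},{"tx":0,"ty":0,"tz":1.1,"wx":0,"wy":0,"wz":0.2,"gripper":50},{"tx":0,"ty":0,"tz":1.1,"wx":0,"wy":0,"wz":0.2,"gripper":50}]' --force 55

```text
time_s: 12.02
position: [0.5124, 0.1835, 0.2203]
ee_rot: [0.721, 0.693, 0.0, -0.0]
wrist_force: [-0.0, 1.7, -1.1]
opening: 0.0651
```

```bash
python3 - <<'E'
from h import *
rel([.5127,.1829,.2235],99.6)
E
```

```text
t [-0.6  0.3 -3.2] w [ 0.0006 -0.0006 -0.2068]
time 12.02 pos [0.5124 0.1835 0.2203] yaw 87.8 zt [ 5.e-04  6.e-04 -1.e+00] F [-0.   1.7 -1.1] M [ 0.17 -0.15 -0.06] op 0.0651 j6 16.5
```

Request:
apply_moves --series '[{"tx":0,"ty":0,"tz":0.5,"wx":0.001,"wy":0,"wz":0.05,"gripper":50},{"tx":0,"ty":0,"tz":0.7,"wx":0.001,"wy":0,"wz":0.1,"gripper":50},{"tx":0,"ty":0,"tz":0.9,"wx":0.001,"wy":0,"wz":0.15,"gripper":50},{"tx":0,"ty":0,"tz":1.1,"wx":0.001,"wy":0,"wz":0.2,"gripper":50},{"tx":0,"ty":0,"tz":1.1,"wx":0.001,"wy":0,"wz":0.2,"gripper":50}]'

```text
time_s: 12.43
position: [0.513, 0.1835, 0.2202]
ee_rot: [0.786, 0.618, 0.001, 0.0]
wrist_force: [1.0, -0.5, 4.2]
opening: 0.0653
```

```bash
python3 - <<'E'
from h import *
rel([.5127,.1829,.2235],99.6)
E
```

```text
t [-0.7 -0.2 -3.3] w [ 0.0014 -0.001  -0.407 ]
time 12.43 pos [0.513  0.1835 0.2202] yaw 76.3 zt [ 0.0014  0.001  -1.    ] F [ 1.  -0.5  4.2] M [-0.03 -0.13 -0.03] op 0.0653 j6 28.0
```

Seal contact: z holds at 0.2202, which is 8.5 mm above the plate with the grip offset. I'll keep turning, watching the moment about z.

Request:
apply_moves --series '[{"tx":0,"ty":0,"tz":0.5,"wx":0.001,"wy":-0.001,"wz":0.05,"gripper":50},{"tx":0,"ty":0,"tz":0.5,"wx":0.001,"wy":-0.001,"wz":0.1,"gripper":50},{"tx":0,"ty":0,"tz":0.5,"wx":0.001,"wy":-0.001,"wz":0.15,"gripper":50},{"tx":0,"ty":0,"tz":0.5,"wx":0.001,"wy":-0.001,"wz":0.15,"gripper":50}]' --force 60

```text
time_s: 12.77
position: [0.5134, 0.1835, 0.2202]
ee_rot: [0.83, 0.557, 0.001, 0.0]
wrist_force: [0.4, -0.3, 3.8]
opening: 0.0652
```

```bash
python3 - <<'E'
from h import *
st()
E
```

```text
time 12.77 pos [0.5134 0.1835 0.2202] yaw 67.7 zt [ 1.1e-03  5.0e-04 -1.0e+00] F [ 0.4 -0.3  3.8] M [-0.01 -0.03 -0.06] op 0.0652 j6 36.5
```

Request:
apply_moves --series '[{"tx":0,"ty":0,"tz":0.4,"wx":0.001,"wy":0,"wz":0.05,"gripper":50},{"tx":0,"ty":0,"tz":0.4,"wx":0.001,"wy":0,"wz":0.1,"gripper":50},{"tx":0,"ty":0,"tz":0.4,"wx":0.001,"wy":0,"wz":0.15,"gripper":50},{"tx":0,"ty":0,"tz":0.4,"wx":0.001,"wy":0,"wz":0.15,"gripper":50}]' --force 60

```text
time_s: 13.1
position: [0.5137, 0.1835, 0.2202]
ee_rot: [0.869, 0.494, 0.001, -0.0]
wrist_force: [-0.1, 0.1, 2.9]
opening: 0.0652
```

```bash
python3 - <<'E'
from h import *
st()
E
```

```text
time 13.10 pos [0.5137 0.1835 0.2202] yaw 59.2 zt [ 1.1e-03  9.0e-04 -1.0e+00] F [-0.1  0.1  2.9] M [-0.05 -0.04 -0.06] op 0.0652 j6 45.0
```

Request:
apply_moves --series '[{"tx":0,"ty":0,"tz":0.4,"wx":0.001,"wy":-0.001,"wz":0.05,"gripper":50},{"tx":0,"ty":0,"tz":0.4,"wx":0.001,"wy":-0.001,"wz":0.1,"gripper":50},{"tx":0,"ty":0,"tz":0.4,"wx":0.001,"wy":-0.001,"wz":0.15,"gripper":50},{"tx":0,"ty":0,"tz":0.4,"wx":0.001,"wy":-0.001,"wz":0.15,"gripper":50}]' --force 60

```text
time_s: 13.43
position: [0.5138, 0.1837, 0.2201]
ee_rot: [0.904, 0.428, 0.0, -0.0]
wrist_force: [0.7, 1.6, 3.2]
opening: 0.0651
```

```bash
python3 - <<'E'
from h import *
st()
E
```

```text
time 13.43 pos [0.5138 0.1837 0.2201] yaw 50.7 zt [ 2.0e-04  1.1e-03 -1.0e+00] F [0.7 1.6 3.2] M [ 0.2  -0.1  -0.24] op 0.0651 j6 53.5
```

Request:
apply_moves --series '[{"tx":0,"ty":0,"tz":0.4,"wx":0,"wy":0,"wz":0.04,"gripper":50},{"tx":0,"ty":0,"tz":0.4,"wx":0,"wy":0,"wz":0.08,"gripper":50},{"tx":0,"ty":0,"tz":0.4,"wx":0,"wy":0,"wz":0.1,"gripper":50}]' --force 60

```text
time_s: 13.68
position: [0.514, 0.1842, 0.22]
ee_rot: [0.923, 0.384, 0.001, -0.001]
wrist_force: [0.5, 3.9, 3.0]
opening: 0.0647
```

```bash
python3 - <<'E'
from h import *
st()
E
```

```text
time 13.68 pos [0.514  0.1842 0.22  ] yaw 45.2 zt [ 8.e-04  2.e-03 -1.e+00] F [0.5 3.9 3. ] M [ 0.6  -0.02  0.64] op 0.0647 j6 59.1
```

Request:
apply_moves --series '[{"tx":0,"ty":0,"tz":0.5,"wx":0,"wy":0,"wz":0.04,"gripper":50},{"tx":0,"ty":0,"tz":0.5,"wx":0,"wy":0,"wz":0.07,"gripper":50},{"tx":0,"ty":0,"tz":0.5,"wx":0,"wy":0,"wz":0.07,"gripper":50}]' --force 60

```text
time_s: 13.93
position: [0.5142, 0.1846, 0.2198]
ee_rot: [0.936, 0.353, 0.001, -0.001]
wrist_force: [1.2, 2.8, 3.9]
opening: 0.065
```

```bash
python3 - <<'E'
from h import *
st()
E
```

```text
time 13.93 pos [0.5142 0.1846 0.2198] yaw 41.3 zt [ 0.0015  0.0026 -1.    ] F [1.2 2.8 3.9] M [ 0.44 -0.01  0.03] op 0.0650 j6 63.0
```

```bash
python3 - <<'E'
from h import *
A=[]
for n,(x,y) in(('scene',(390,165)),):
    im,d=snap(n,n+'4'); A.append(cv2.resize(im[y-40:y+40,x-40:x+40,::-1],(560,560),interpolation=cv2.INTER_CUBIC))
cv2.imwrite('pics/m4.png',np.hstack(A))
rel([.5138,.1840,.2201],41.3)
E
```

```text
t [-0.7  0.2 -0.3] w [-0.0011 -0.0029  0.001 ]
time 13.98 pos [0.5142 0.1846 0.2198] yaw 41.4 zt [ 0.0015  0.0027 -1.    ] F [0.3 3.3 4.6] M [ 0.57 -0.04 -0.  ] op 0.0652 j6 62.9
```

View pics/m4.png

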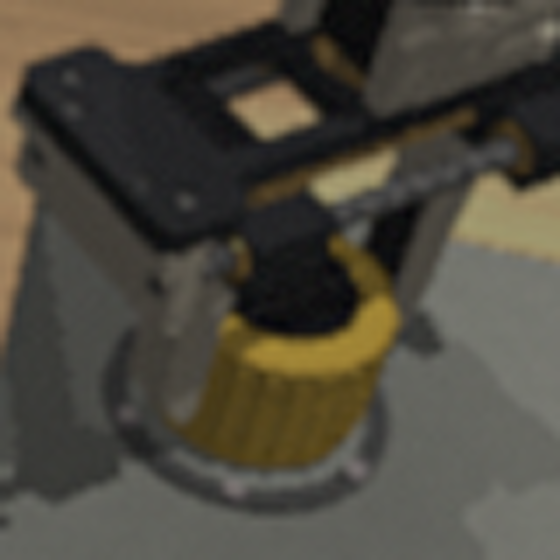

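The cap sits low and level over the flange. I'll level the tool and keep turning in small steps to read the torque.

Request:
apply_moves --series '[{"tx":-0.3,"ty":0,"tz":0.4,"wx":-0.001,"wy":-0.003,"wz":0.03,"gripper":50},{"tx":-0.3,"ty":0,"tz":0.4,"wx":-0.001,"wy":-0.003,"wz":0.07,"gripper":50}]' --force 60

```text
time_s: 14.15
position: [0.5143, 0.1845, 0.2197]
ee_rot: [0.947, 0.322, 0.0, 0.0]
wrist_force: [2.1, 2.1, 2.6]
opening: 0.0651
```

```bash
python3 - <<'E'
from h import *
st()
E
```

```text
time 14.15 pos [0.5143 0.1845 0.2197] yaw 37.6 zt [ 7.e-04 -0.e+00 -1.e+00] F [2.1 2.1 2.6] M [ 0.3  -0.29  1.79] op 0.0651 j6 66.8
```

Request:
apply_moves --series '[{"tx":0,"ty":0,"tz":0.3,"wx":0,"wy":0,"wz":0.05,"gripper":50}]' --force 60

```text
time_s: 14.23
position: [0.5144, 0.1845, 0.2196]
ee_rot: [0.954, 0.3, 0.001, 0.0]
wrist_force: [0.3, -0.7, 4.6]
opening: 0.0651
```

```bash
python3 - <<'E'
from h import *
st()
E
```

```text
time 14.23 pos [0.5144 0.1845 0.2196] yaw 34.9 zt [ 1.3e-03 -5.0e-04 -1.0e+00] F [ 0.3 -0.7  4.6] M [-0.    0.21  2.3 ] op 0.0651 j6 69.5
```

The torque is now 2.3 N m, well above the hand-tight 0.6. I'll release slowly without moving, then retreat upward.

Request:
apply_moves --series '[{"tx":0,"ty":0,"tz":0,"wx":0,"wy":0,"wz":0,"gripper":64},{"tx":0,"ty":0,"tz":0,"wx":0,"wy":0,"wz":0,"gripper":75},{"tx":0,"ty":0,"tz":0,"wx":0,"wy":0,"wz":0,"gripper":93},{"tx":0,"ty":0,"tz":0,"wx":0,"wy":0,"wz":0,"gripper":93},{"tx":0,"ty":0,"tz":0,"wx":0,"wy":0,"wz":0,"gripper":93}]'

```text
time_s: 14.65
position: [0.5141, 0.1842, 0.2191]
ee_rot: [0.954, 0.3, 0.0, 0.0]
wrist_force: [0.9, 0.7, -0.6]
opening: 0.0874
```

```bash
python3 - <<'E'
from h import *
st()
E
```

```text
time 14.65 pos [0.5141 0.1842 0.2191] yaw 35.0 zt [ 3.e-04 -9.e-04 -1.e+00] F [ 0.9  0.7 -0.6] M [-0.04 -0.02 -0.02] op 0.0874 j6 69.4
```

Request:
apply_moves --series '[{"tx":0,"ty":0,"tz":-10,"wx":0,"wy":0,"wz":0,"gripper":93},{"tx":0,"ty":0,"tz":-40,"wx":0,"wy":0,"wz":0,"gripper":93},{"tx":0,"ty":0,"tz":-80,"wx":0,"wy":0,"wz":0,"gripper":93},{"tx":0,"ty":0,"tz":-115,"wx":0,"wy":0,"wz":0,"gripper":93},{"tx":0,"ty":0,"tz":-115,"wx":0,"wy":0,"wz":0,"gripper":93}]'

```text
time_s: 15.07
position: [0.5166, 0.1849, 0.3438]
ee_rot: [0.954, 0.3, 0.006, 0.001]
wrist_force: [1.0, 0.7, 2.0]
opening: 0.0928
```

```bash
python3 - <<'E'
from fit import *
st()
im,d=snap('scene','scene5'); im2,_=snap('top','top5')
x,y=390,165; c=cv2.resize(im[y-40:y+40,x-40:x+40,::-1],(560,560),interpolation=cv2.INTER_CUBIC)
b=cv2.imread('pics/scene0.png')
cv2.imwrite('pics/m5.png',c)
W=world('scene',d); bgr=im[:,:,::-1].copy()
near=np.hypot(W[...,0]-.515,W[...,1]-.1815)<.045
m=yel(bgr)&near; Q=W[m&(W[...,2]>.15)]; print('z pct',np.percentile(Q[:,2],[2,50,90,98]))
T=Q[Q[:,2]>.229]
if len(T)>30:
    A=np.c_[T[:,:2]-T[:,:2].mean(0),np.ones(len(T))]; print('top plane',np.linalg.lstsq(A,T[:,2],rcond=None)[0],len(T)); print(cv2.minEnclosingCircle(np.ascontiguousarray(T[:,:2],dtype=np.float32)))
E
```

```text
time 15.07 pos [0.5166 0.1849 0.3438] yaw 35.0 zt [ 0.0126  0.0022 -0.9999] F [1.  0.7 2. ] M [ 0.   -0.07 -0.03] op 0.0928 j6 69.4
z pct [0.19131179 0.22718545 0.23261008 0.44082827]
top plane [ 1.04727216 -0.0590924   0.25608764] 371
((0.5210676193237305, 0.18016159534454346), 0.03897920995950699)
```

View pics/m5.png

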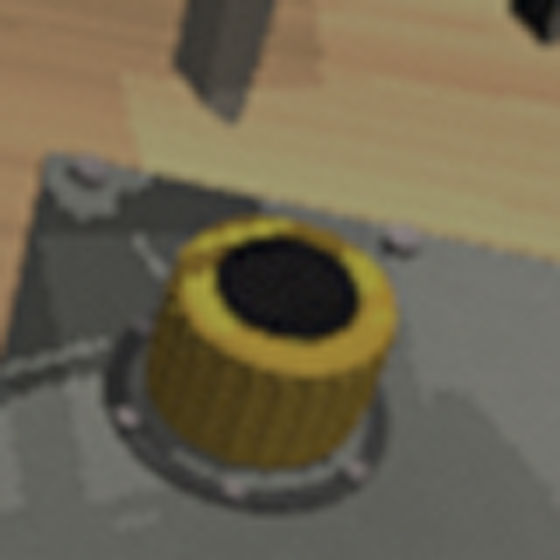

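View pics/scene5.png

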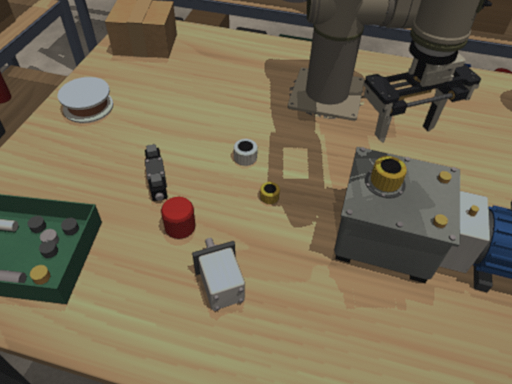

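The cap sits at scene (390,172) and the bystanders look unmoved. Now a check of height, level and bystanders by numbers.

```bash
python3 - <<'E'
from fit import *
b0=cv2.imread('pics/scene0.png'); b5=cv2.imread('pics/scene5.png')
for tag,c,lo,hi in(('scene0',(.4575,-.173),.042,.055),('scene5',(.5155,.1815),.229,.243)):
    W=world('scene',np.load(f'pics/{tag}.npy')); im=cv2.imread(f'pics/{tag}.png')
    T=W[(np.hypot(W[...,0]-c[0],W[...,1]-c[1])<.028)&(W[...,2]>lo)&(W[...,2]<hi)]
    A=np.c_[T[:,:2]-T[:,:2].mean(0),np.ones(len(T))]; print(tag,'plane',np.linalg.lstsq(A,T[:,2],rcond=None)[0].round(4),len(T))
for nm,(x,y,s) in dict(valve=(156,172,24),filt=(178,217,22),pump=(220,272,36),white=(246,152,14),small=(270,192,13)).items():
    a=b0[y-s:y+s,x-s:x+s].astype(np.float32).mean(2); e=b5[y-s:y+s,x-s:x+s].astype(np.float32).mean(2)
    print(nm,'shift px',np.round(cv2.phaseCorrelate(a,e)[0],2))
N=(.515,.1815)
x,y,s,f=390,175,26,10
c=cv2.resize(b5[y-s:y+s,x-s:x+s],None,fx=f,fy=f,interpolation=cv2.INTER_CUBIC)
t=np.linspace(0,2*np.pi,80)
for z,r in((.2345,.033),(.1885,.032)):
    p=proj('scene',np.stack([N[0]+r*np.cos(t),N[1]+r*np.sin(t),0*t+z],-1)); cv2.polylines(c,[((p-[x-s,y-s]+.5)*f).astype(np.int32)],True,(0,0,255),1)
cv2.imwrite('pics/o5.png',c)
E
```

```text
scene0 plane [ 0.0077 -0.0056  0.0448] 248
scene5 plane [-0.0087  0.0095  0.2323] 410
valve shift px [ 0. -0.]
filt shift px [0.48 0.54]
pump shift px [ 0.01 -0.  ]
white shift px [ 0.02 -0.11]
small shift px [0.46 0.39]
```

View pics/o5.png

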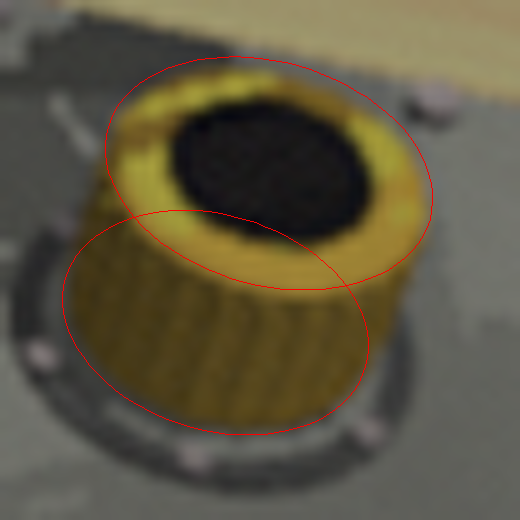

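```bash
python3 - <<'E'
import cv2,numpy as np
for nm,(x,y,s) in dict(filt=(178,217,22),small=(270,192,13)).items():
    for t in('scene0','scene5'):
        b=cv2.imread(f'pics/{t}.png')[y-s:y+s,x-s:x+s]; h=cv2.cvtColor(b,cv2.COLOR_BGR2HSV)
        m=((h[...,1]>190)&((h[...,0]<6)|(h[...,0]>174))) if nm=='filt' else (h.max(2)*0+b.max(2)<60)
        v,u=np.nonzero(m); print(nm,t,len(u),u.mean().round(2),v.mean().round(2))
E
python3 -c "
from h import *
st()"
```

```text
filt scene0 373 22.18 18.28
filt scene5 388 21.83 18.47
small scene0 81 12.65 9.14
small scene5 83 12.76 9.17
time 15.17 pos [0.5151 0.1845 0.3371] yaw 35.0 zt [ 5.1e-03  2.0e-04 -1.0e+00] F [-0.   0.1  0.3] M [-0.03  0.01 -0.02] op 0.0928 j6 69.4
```

Centroids agree to within 0.4 px (about 0.8 mm or less, lighting change), so nothing moved. Handing in.

```bash
python3 -c "
from h import *
print(arm.hand_in())"
```

```text
the job is handed in; nothing more can be done
None
```

The yellow filler cap is back on the filler neck, screwed home on its seal and released. I handed the job in at about 15 s of the 72 s allowed.

- **Seating and turning back:** I set the cap level on the neck and turned it back about 95°. It rode over the thread start and dropped 7 mm.
- **Screwing home:** I then turned it about 190° clockwise. The height stopped at the seal position, and the resistance reached 2.3 N m. Hand-tight is 0.6 N m or more.
- **Final picture:** The cap's top is 187.5 mm higher than when it stood on the bench. Fully home would be 188.5 mm, which is within the camera calibration error. It is level to under 1°, and the gripper is clear above it.
- **Bystanders:** The valve, pump and white cap show no shift in the picture. An image-shift check gave about half a pixel for the filter and the small yellow cap. A second check by colour put that at 0.4 px or less (about 0.8 mm), which I put down to lighting, since the arm had no contact with either.
- **Disagreeing readings:** The two cameras differ by about 4 mm in absolute position, so I placed the cap relative to the neck within one camera. Just before the cap went stiff, the torque read unsteadily (-0.24, 0.64, then 0.03 N m), so the grip may have slipped slightly there. The last two readings were 1.8 and 2.3 N m.

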